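Sweep the stand clear, slide the cutting die out to its red line and hold it

ROBOT

A 7-joint arm with a two-finger parallel gripper is mounted at the origin on the work surface. World frame = base frame: x ahead of the robot, y to its left, z up, the work surface at z = 0. Lengths are in m, angles in rad, forces in N, time in s.
With the tool pointing down it reaches from about 0.425 to 0.95 m from the base axis. Payload 4.7 kg.
Tool frame: the origin (TCP) lies on the centre line of the jaws, within the pads' length; the fingertips stand robot.nose_length ahead of it and the grasp point (between the pads) lies 8 mm behind it (robot.nose_length is the distance from the TCP to the fingertips, in m); z points along the fingers, x is the direction in which the jaws open and shut, and the axes are right-handed (so a half turn about z gives the same grasp; the last joint's range is limited). The gripper opens to 85 mm and grips with 20 to 120 N. Pads are 22 mm wide; open, the fingers measure 114 mm over their backs; the gripper's body (76 mm by 85 mm) begins 54 mm behind the grasp point. The pads swing forward as they close: fully open they stand 13 mm farther back than shut.
Start: joints at [-1.213, 0.469, -0.049, 1.532, 0.024, 1.141, -0.082], TCP at [0.255, 0.625, 0.242] pointing down, gripper open.
Joint ranges: [-2.59, 2.59], [-0.33, 1.99], [-1.39, 1.29], [0.1, 2.45], [-1.04, 4.18], [0.21, 1.99], [-2.66, 2.66]. Speed limits (rad/s): [2.57, 2.57, 3.14, 3.14, 3.14, 3.14, 3.14].

INTERFACE

Orientations are given as [roll, pitch, yaw] about the fixed x, y, z axes, in that order (R = Rz(yaw) Ry(pitch) Rx(roll)).
In Python, from plant import robot gives the robot as it stands. Calls block until the motion is done:
- robot.goto(position, orientation): joint-space move of the TCP to a pose.
- robot.move_straight(position, vel=0.15, attitude=None, contact_N=None): straight line of the TCP; attitude=None keeps the orientation; vel is the mean speed in m/s. With contact_N (N) it stops when the force on the tool has changed by that much, and returns True; else False.
- robot.move_joints(angles): joint-space move.
- robot.grip(opening, strength=None): opening from 0.0 (shut) to 1.0 (fully open); strength is the grip in N (None keeps the last); returns when the fingers have stopped.
- robot.sleep(seconds).
- robot.inverse_kinematics(position, orientation): joint angles nearest the present ones, or None.
- robot.sense(): the state.
- robot.grab_frame(name): name is "scene" or "top" or "wrist"; returns a dict with "image" (420x560x3 uint8, red, green, blue), "range_z" (420x560 float32, m along the optical axis (not along the pixel's ray), 0 where there is no reading), "fx", "fy", "cx", "cy" (pixels), "R" (3x3) and "t" (3): a world point X has camera coordinates R X + t. Camera axes: x right, y down, z forward; pixel columns grow to the right and rows downward; lengths in m; the calibration is good to about 2 mm. A picture is of the moment at which its call begins.
A pose or a line that the arm cannot do raises robot.IKError and nothing moves.
- robot.close_job(): hands the job in, once; it reports no verdict.
The state is a dict: "t": time; "joint_pos": joint angles; "joint_velocities": joint speeds; "effort": joint torques, N m; "tcp_pos": TCP position; "tcp_rot": TCP orientation; "wrist_force": force on the tool from outside, world axes, zero at the start; "torque": the same for the moment, N m; "opening": opening from 0.0 (shut) to 1.0 (fully open).
Only numpy, scipy, OpenCV 4.12 (cv2) and the standard library are available. Lean on these libraries where they do the work, as an engineer would, in place of code of your own. Each camera call takes 0.05 s, during which the arm holds its last target.

TASK

This plywood cutting die is to have its worn blades knocked out from below. With the wooden scraper, sweep the four plywood offcuts off the deck of the blue-framed stand, over its aluminium edge into the blue tray below, then stand the scraper back upright on the bench. After that slide the die along the deck, without lifting it, straight out over the aluminium edge until the red line across it lies along that edge, and finish while still holding it pressed flat on the deck so that it cannot tip; leave everything else where it is.

Things in the scene. Friction and masses are not known exactly. Their poses are not given: they have to be found in the camera images.
- stand: Fixed bench stand: grey deck 260 mm (x) by 400 mm (y), its top 80 mm above the bench, on a blue tube frame (free space under the 22 mm thick deck). Origin at bench height under the deck's centre. Its -y end carries the aluminium nosing 12 mm wide: this is the edge the offcuts and the die go over; outward is the stand's own -y.
- stand_edge (a point): Middle of the outer, upper corner of the aluminium edge, level with the deck's top (80 mm above the bench); axes as the stand's: x along the edge, -y outward.
- waste_tray: Fixed blue open tray on the bench below the aluminium edge, 250 mm (x) by 150 mm (y), walls 45 mm high and 4 mm thick. Origin under its centre on the bench; axes as the stand's. It reaches about 13 mm in under the deck and 137 mm out beyond the edge.
- die: Loose cutting die, 0.45 to 0.73 kg: plywood board 150 (x) by 220 (y) by 18 mm, lying on the deck behind the offcuts; steel blades and green strips stand up to 8 mm above it. Origin: centre of its underside; -y is its leading end (to the aluminium edge), +y its rear. It balances within 10 mm of its middle, so it tips before the red line reaches the edge unless held down at the rear.
- die_line (a point): The red line, 4 mm wide, drawn across the die's top and down its sides; this point is mid-width on the underside, straight below the line: 30 mm behind the die's middle, 140 mm from its leading end. The line runs along the die's x.
- die_batten (a point): Where to grip the die: the brown wooden batten screwed across the rear end, 120 mm long (x), 22 mm thick (y), 32 mm high above the 18 mm board (its top 50 mm above the die's underside). The point is on its middle, 90 mm behind the die's middle, 40 mm above the underside. It is 60 mm behind the red line.
- scraper: Loose wooden scraper block standing upright on the bench, 0.2 kg: foot 140 mm (x) by 34 mm (y) by 22 mm high with thin steel lips on both long faces, and on it a grip 116 mm long (x), 24 mm thick (y), its top 82 mm above the underside. Origin at the centre of the underside. Sweep with a long face.
- scraper_grip (a point): Middle of the scraper's grip, 60 mm above its underside; pinch it across its 24 mm thickness (y).
- glue: Bystander: white glue bottle with orange cap, 32 mm across, 85 mm high, standing on the deck beside the die's rear half, on the stand's +x side. Origin under its centre.
- ink_can: Bystander: red and steel ink can, 84 mm across, 75 mm high, on the bench between the scraper and the robot. Origin under its centre.
- mallet: Bystander: mallet lying beyond the stand, its handle to its own -x. Origin on the bench under its middle.
- tape: Bystander: yellow roll of tape lying flat, 100 mm across, 25 mm high. Origin under its centre.
- mug: Bystander: blue mug of pencils, 80 mm across, 90 mm high (pencils to 165 mm). Origin under its centre.
- brush: Bystander: brush lying on the bench, left of the stand. Origin on the bench under its middle.
- loupe: Bystander: black magnifier, 68 mm across, 42 mm high, near the front right. Origin under its centre.
- offcut0: Loose plywood offcut 24 by 18 by 18 mm, 11 g, on the deck between the die and the aluminium edge. Origin at the centre of its underside as it lies at the start.
- offcut1: Loose plywood offcut 20 by 20 by 18 mm, 11 g, on the deck between the die and the aluminium edge. Origin at the centre of its underside as it lies at the start.
- offcut2: Loose plywood offcut 22 by 16 by 18 mm, 11 g, on the deck between the die and the aluminium edge. Origin at the centre of its underside as it lies at the start.
- offcut3: Loose plywood offcut 18 by 22 by 18 mm, 11 g, on the deck between the die and the aluminium edge. Origin at the centre of its underside as it lies at the start.

How it is judged:
On the way, in this order (a step that is already met when the one before it is completed fails the run):
1. all four offcuts lie in the tray, swept there with the scraper, which is still held; the die has not been moved yet (x of offcut0 in the frame of waste_tray between -0.123 and 0.123 m and y of offcut0 in the frame of waste_tray between -0.073 and 0.073 m and height (world z) of each of offcut0, offcut1, offcut2, offcut3 below 0.05 m and x of offcut1 in the frame of waste_tray between -0.123 and 0.123 m and y of offcut1 in the frame of waste_tray between -0.073 and 0.073 m and x of offcut2 in the frame of waste_tray between -0.123 and 0.123 m and y of offcut2 in the frame of waste_tray between -0.073 and 0.073 m and x of offcut3 in the frame of waste_tray between -0.123 and 0.123 m and y of offcut3 in the frame of waste_tray between -0.073 and 0.073 m and contact force between the fingers and scraper above 1 N and distance of die from where it was at the start of the episode below 0.03 m), for 0.2 s.
2. the scraper stands upright on the bench, let go (height (world z) of scraper below 0.01 m and angle between scraper's own z axis and vertical below 0.15 rad and contact force between the fingers and scraper below 0.1 N), for 0.2 s.
At the end, for the whole second after the job is handed in: Red line over the aluminium edge within 6 mm, parallel within 3.4 degrees, within 65 mm of the edge's middle; die on the deck, level (2 degrees, 4 mm), at rest, carried by deck and fingers alone, fingers over 1.5 N; four offcuts in the tray, scraper upright on the bench (y of die_line in the frame of stand_edge between -0.006 and 0.006 m and x of die_line in the frame of stand_edge between -0.065 and 0.065 m and z of die_line in the frame of stand_edge between -0.004 and 0.004 m and angle between the x axis of die and the x axis of stand, either way round below 0.06 rad and angle between die's own z axis and vertical below 0.035 rad and contact force between the fingers and die above 1.5 N and contact force between die and stand above 0.5 N and contact force between die and waste_tray below 0.1 N and contact force between die and scraper below 0.1 N and linear speed of die below 0.01 m/s and height (world z) of scraper below 0.01 m and angle between scraper's own z axis and vertical below 0.15 rad and x of offcut0 in the frame of waste_tray between -0.123 and 0.123 m and y of offcut0 in the frame of waste_tray between -0.073 and 0.073 m and height (world z) of each of offcut0, offcut1, offcut2, offcut3 below 0.05 m and x of offcut1 in the frame of waste_tray between -0.123 and 0.123 m and y of offcut1 in the frame of waste_tray between -0.073 and 0.073 m and x of offcut2 in the frame of waste_tray between -0.123 and 0.123 m and y of offcut2 in the frame of waste_tray between -0.073 and 0.073 m and x of offcut3 in the frame of waste_tray between -0.123 and 0.123 m and y of offcut3 in the frame of waste_tray between -0.073 and 0.073 m); the arm keeps its last pose, push and grip.
It fails at once if an offcut is touched with the fingers (contact force between the fingers and offcut0 above 0.5 N or contact force between the fingers and offcut1 above 0.5 N or contact force between the fingers and offcut2 above 0.5 N or contact force between the fingers and offcut3 above 0.5 N).
It fails at once if the die is lifted more than 15 mm off the deck (height (world z) of die above 0.095 m).
It fails at once if the die tips by more than 9 degrees (angle between die's own z axis and vertical above 0.16 rad).
It fails at once if a bystander is moved more than 30 mm or knocked over (distance of any of glue, ink_can, mallet, tape, mug, brush, loupe from where it was at the start of the episode above 0.03 m or angle between any of glue, mug's own z axis and vertical above 0.5 rad).
It also fails if it takes over 67 s, if anything falls off the work surface, if the arm or the gripper's body presses on something with over 40 N, if the wrist force passes 120 N, or if a joint passes its speed limit or range.

## Working session

There is one attempt and no reset: what is moved stays moved. The work goes in short steps, each a Python script; the robot and the scene stay as the last script left them, time stands still between calls to the robot, and variables do not carry over. Pictures are saved under pics/ and viewed, and the job is handed in when it is done.

```bash
mkdir -p pics; ls
python3 - <<'E'
from plant import robot
import cv2,numpy as np
for n in ["scene","top","wrist"]:
    f=robot.grab_frame(n); cv2.imwrite(f"pics/{n}0.png",f["image"][:,:,::-1]); np.savez(f"{n}0.npz",**f)
    print(n,f["fx"],f["cx"],f["cy"],f["R"].round(3).tolist(),f["t"])
s=robot.sense(); print(s, robot.nose_length)
E
```

```text
pics
scene 458.8501565136098 279.20688180053247 214.01387320031208 [[-0.018, 1.0, 0.023], [0.668, 0.029, -0.744], [-0.744, 0.002, -0.668]] [-0.01935205 -0.29041738  1.77650819]
top 527.26031119911 289.8134623406845 215.97202815209977 [[-0.001, -1.0, -0.007], [-0.983, 0.002, -0.185], [0.185, 0.007, -0.983]] [0.01385509 0.56795349 1.94833517]
wrist 353.68244623321175 281.49726989432895 213.6200068358049 [[0.377, 0.926, -0.001], [0.889, -0.361, 0.282], [0.261, -0.107, -0.959]] [-0.67417285 -0.03739054  0.37852189]
{'t': 0.15, 'joint_pos': array([-1.21293826,  0.46928153, -0.0485901 ,  1.53339003,  0.02408733,
        1.14098757, -0.08231743]), 'joint_velocities': array([-0.00056754, -0.00472915,  0.00059887, -0.0029949 , -0.00039766,
        0.00054053,  0.00012929]), 'effort': array([ 1.13425376e-03, -5.10764837e+01, -4.63792740e-02, -2.37975830e+01,
        1.07949963e-02,  5.43578732e-03,  2.60847122e-05]), 'tcp_pos': array([0.25442773, 0.62476793, 0.24149785]), 'tcp_rot': array([3.14155728e+00, 1.48133921e-03, 1.18403615e+00]), 'wrist_force': array([-0.0317459 , -0.18947227,  0.10492053]), 'torque': array([-0.00102359, -0.02201238,  0.01921766]), 'opening': 1.0025446124680424} 0.011
```

View pics/top0.png

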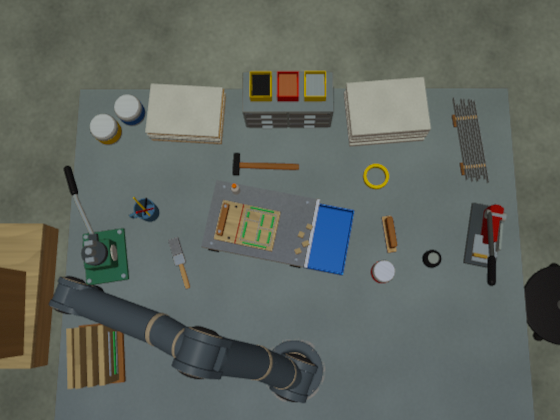

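View pics/scene0.png

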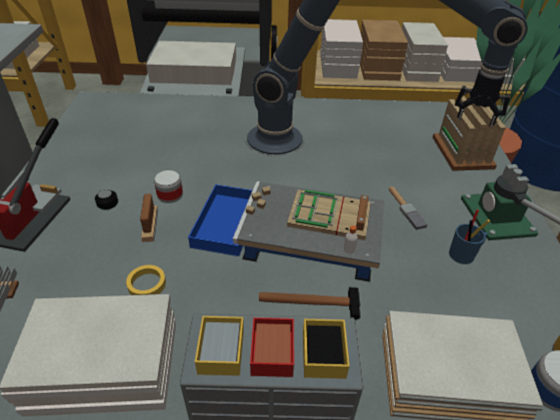

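```bash
cat > h.py <<'E'
import numpy as np,cv2
def load(n): return dict(np.load(n))
def world(f):
    h,w=f["range_z"].shape; u,v=np.meshgrid(np.arange(w),np.arange(h)); z=f["range_z"].astype(float)
    c=np.stack([(u-f["cx"])/f["fx"]*z,(v-f["cy"])/f["fy"]*z,z],-1)
    return (c-f["t"])@f["R"]
def ray(f,u,v,zw):
    d=np.array([(u-f["cx"])/f["fx"],(v-f["cy"])/f["fy"],1.])@f["R"]; o=-f["t"]@f["R"]
    return o+d*(zw-o[2])/d[2]
def proj(f,X):
    c=f["R"]@np.asarray(X)+f["t"]; return np.array([c[0]/c[2]*f["fx"]+f["cx"],c[1]/c[2]*f["fy"]+f["cy"]])
E
python3 - <<'E'
from h import *
f=load("top0.npz"); W=world(f)
im=cv2.imread("pics/top0.png")
cv2.imwrite("pics/topz.png",cv2.resize(im[150:290,195:395],None,fx=4,fy=4,interpolation=cv2.INTER_CUBIC))
g=load("scene0.npz"); Ws=world(g)
im=cv2.imread("pics/scene0.png")
cv2.imwrite("pics/scenez.png",cv2.resize(im[160:285,130:390],None,fx=3,fy=3,interpolation=cv2.INTER_CUBIC))
for u,v in [(265,200),(300,220),(330,240),(390,233),(390,270),(222,220),(450,300)]: print(u,v,W[v,u].round(4))
for (a,A) in [("top",W),("scene",Ws)]:
    m=(abs(A[...,2]-0.08)<0.003)&(A[...,0]>.3)&(A[...,0]<.8)&(abs(A[...,1])<.5)
    print(a,m.sum(),cv2.minAreaRect(A[m][:,:2].astype(np.float32)))
E
```

```text
265 200 [0.6254 0.1064 0.0749]
300 220 [ 0.5471 -0.0253  0.0823]
330 240 [ 0.4802 -0.1404  0.0209]
390 233 [ 0.4976 -0.3595  0.0801]
390 270 [ 0.3606 -0.3549  0.0779]
222 220 [0.5398 0.2601 0.1262]
450 300 [ 0.2535 -0.5899  0.005 ]
top 2207 ((0.5090034604072571, -0.03299787640571594), (0.7194852828979492, 0.26072126626968384), 78.80106353759766)
scene 4886 ((0.5074350237846375, -0.029619693756103516), (0.7107632160186768, 0.2676890194416046), 78.69669342041016)
```

View pics/topz.png

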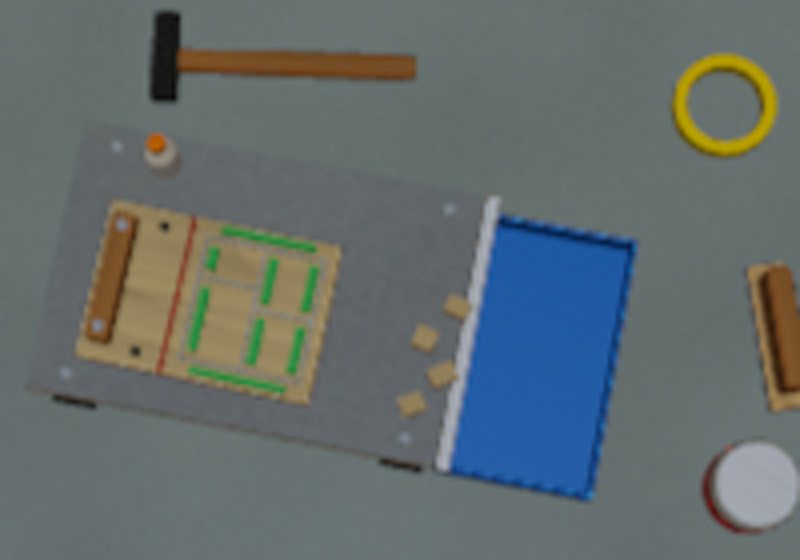

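View pics/scenez.png

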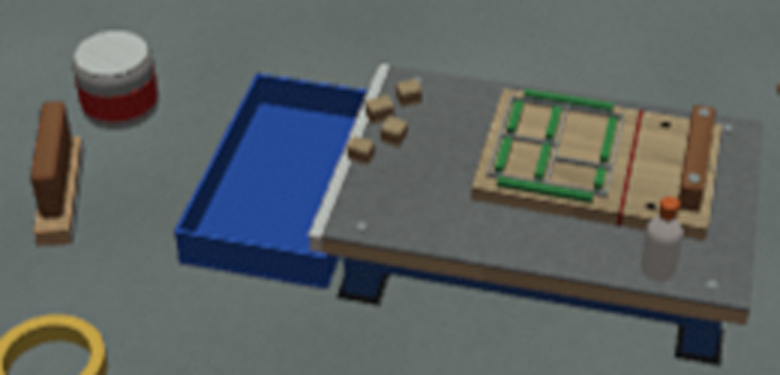

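```bash
cat > seg.py <<'E'
from h import *
def axis(p):
    p=np.asarray(p,float); m=p.mean(0); d=np.linalg.svd(p-m)[2][0]; 
    return m,d,np.ptp((p-m)@d),np.ptp((p-m)@[-d[1],d[0]])
def run(f,box):
    im=f["image"]; hsv=cv2.cvtColor(im,cv2.COLOR_RGB2HSV); H,S,V=[hsv[...,i].astype(int) for i in range(3)]
    W=world(f); x0,x1,y0,y1=box
    reg=(W[...,0]>x0)&(W[...,0]<x1)&(W[...,1]>y0)&(W[...,1]<y1)
    M={"red":(((H<6)|(H>173))&(S>150)&(V>70)&reg&(abs(W[...,2]-.098)<.012)&(W[...,1]>-.05),.098),
       "nose":((S<40)&(V>150)&reg&(W[...,2]>.06)&(W[...,2]<.1)&(W[...,1]<.05),.08),
       "batten":((H<15)&(S>100)&reg&(W[...,2]>.115)&(W[...,2]<.145)&(W[...,1]>.1),.13),
       "scr":((H<20)&(S>100)&(W[...,2]>.065)&(W[...,2]<.1)&(W[...,1]<-.3)&(W[...,1]>-.45)&(W[...,0]>.42)&(W[...,0]<.6),.082),
       "foot":((H<25)&(S>60)&(W[...,2]>.01)&(W[...,1]<-.3)&(W[...,1]>-.45)&(W[...,0]>.42)&(W[...,0]<.6),.022)}
    out={}
    for k,(m,z) in M.items():
        m=m.astype(np.uint8); n,l,st,_=cv2.connectedComponentsWithStats(m,connectivity=8)
        if n<2: print(k,"none"); continue
        m=l==1+np.argmax(st[1:,4]); v,u=np.nonzero(m)
        P=np.array([ray(f,a,b,z)[:2] for a,b in zip(u,v)])
        r=cv2.minAreaRect(P.astype(np.float32)); mm,d,L,w=axis(P); d=d*np.sign(d[0])
        print(k,m.sum(),"mean",mm.round(4),"ctr",np.round(r[0],4),"dir deg",round(np.degrees(np.arctan2(d[1],d[0])),2),"L,w",round(L,3),round(w,3))
        out[k]=(mm,d,P)
    return out
E
python3 - <<'E'
from seg import *
for n in ["top","scene"]:
    print(n); f=load(n+"0.npz"); run(f,(.3,.8,-.35,.4))
f=load("top0.npz")
for nm,U,V,z in [("noseout_far",499,199,.08),("noseout_near",449,471,.08),("rear_far",86,121,.08),("rear_near",27,388,.08),("batt_a",122,212,.13),("batt_b",98,340,.13)]:
    print(nm,ray(f,(U+.5)/4-.5+195,(V+.5)/4-.5+150,z).round(4))
E
```

```text
top
red none
nose 246 mean [ 0.3583 -0.3256] ctr [ 0.3584 -0.3224] dir deg -0.88 L,w 0.07 0.054
batten 23 mean [0.4994 0.2637] ctr [0.5003 0.266 ] dir deg -12.0 L,w 0.028 0.018
scr 212 mean [ 0.5043 -0.363 ] ctr [ 0.5049 -0.3616] dir deg 7.55 L,w 0.115 0.029
foot 376 mean [ 0.5064 -0.3674] ctr [ 0.5058 -0.3682] dir deg 6.38 L,w 0.138 0.042
scene
red 3 mean [0.482  0.2109] ctr [0.482  0.2109] dir deg -4.81 L,w 0.009 0.0
nose 194 mean [ 0.3638 -0.3243] ctr [ 0.3643 -0.3222] dir deg -2.58 L,w 0.069 0.053
batten 204 mean [0.558  0.2563] ctr [0.555 0.257] dir deg -12.22 L,w 0.137 0.021
scr 251 mean [ 0.5183 -0.3607] ctr [ 0.5159 -0.361 ] dir deg 9.19 L,w 0.13 0.027
foot 560 mean [ 0.4898 -0.3722] ctr [ 0.4817 -0.3738] dir deg 12.87 L,w 0.212 0.048
noseout_far [ 0.6262 -0.0987  0.08  ]
noseout_near [ 0.3705 -0.0498  0.08  ]
rear_far [0.703  0.2923 0.08  ]
rear_near [0.448  0.3407 0.08  ]
batt_a [0.6039 0.2496 0.13  ]
batt_b [0.4853 0.2688 0.13  ]
```

Run:
```python
from plant import robot
import numpy as np,cv2
pi=np.pi
for p,y in [((.505,-.3625,.052),97.5),((.505,-.3625,.2),97.5),((.5,-.03,.132),79.1),((.49,-.09,.132),79.1),((.545,.26,.112),79.1),((.51,-.01,.112),79.1),((.45,-.1,.36),79.1)]:
    q=robot.inverse_kinematics(p,[pi,0,np.radians(y)]); print(p,None if q is None else np.round(q,2))
robot.goto([.47,-.12,.36],[pi,0,np.radians(79.1)])
f=robot.grab_frame("wrist"); cv2.imwrite("pics/w1.png",f["image"][:,:,::-1]); np.savez("w1.npz",**f)
print(robot.sense()["t"],robot.sense()["tcp_pos"])
```

```text
(0.505, -0.3625, 0.052) [ 0.18  0.65  0.53  1.85 -0.46  0.77  2.66]
(0.505, -0.3625, 0.2) [ 0.87  0.46 -0.43  1.69  0.21  1.04  2.07]
(0.5, -0.03, 0.132) [-0.33  0.33  0.37  2.07 -0.17  0.77  1.53]
(0.49, -0.09, 0.132) [-0.31  0.34  0.5   2.08 -0.23  0.77  1.71]
(0.545, 0.26, 0.112) [-0.54  0.49  0.03  1.83 -0.02  0.82  0.88]
(0.51, -0.01, 0.112) [-0.31  0.37  0.3   2.06 -0.16  0.73  1.48]
(0.45, -0.1, 0.36) [-0.58 -0.01  0.72  1.88  0.01  1.27  1.51]
2.9667 [ 0.47034606 -0.11917077  0.35987001]
```

View pics/w1.png

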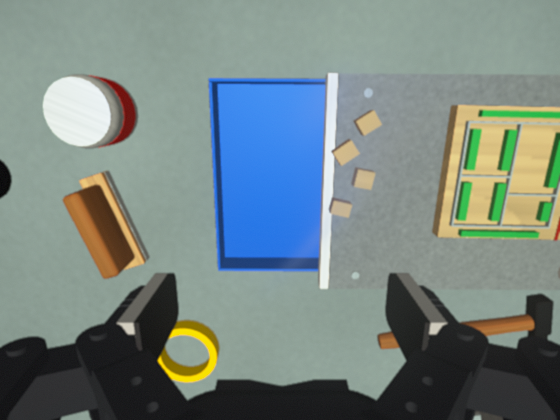

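Run:
```python
from h import *
f=load("w1.npz"); im=cv2.imread("pics/w1.png")
a=cv2.resize(im[60:300,30:230],None,fx=3,fy=3,interpolation=cv2.INTER_CUBIC)[:600]; cv2.imwrite("pics/w1a.png",a[:, :600])
b=cv2.resize(im[60:300,300:560],None,fx=2.5,fy=2.5,interpolation=cv2.INTER_CUBIC); cv2.imwrite("pics/w1b.png",b)
W=world(f)
hsv=cv2.cvtColor(f["image"],cv2.COLOR_RGB2HSV).astype(int)
# nosing left boundary
E=[]
for v in range(85,285,5):
    g=f["image"][v,300:345].astype(int); s=(g.min(1)>150); i=np.argmax(s); j=300+i
    E.append(ray(f,j-.5,v,.08)[:2])
E=np.array(E); vx,vy,x0,y0=cv2.fitLine(E.astype(np.float32),cv2.DIST_HUBER,0,.001,.001).ravel()
print("edge dir",np.degrees(np.arctan2(vy,vx))%180,"pt",x0,y0)
print("ends",ray(f,327.5,73,.08),ray(f,319.5,289.5,.08))
# offcuts: on top z .098
H,S,V=hsv[...,0],hsv[...,1],hsv[...,2]
m=((S>70)&(H<30)&(V>80)).astype(np.uint8); m[:, :325]=0; m[:,400:]=0; m[:100]=0; m[230:]=0
n,l,st,c=cv2.connectedComponentsWithStats(m)
for k in range(1,n):
    if st[k,4]>50: print("off",st[k],ray(f,*c[k],.095)[:2].round(4), cv2.minAreaRect(np.argwhere(l==k)[:,::-1].astype(np.float32)))
for u,v in [(90,100),(105,238),(210,80),(300,180),(400,200)]: print(u,v,W[v,u].round(4))
```

```text
edge dir 168.91962 pt 0.4939876 -0.07442615
ends [ 0.37245082 -0.0496579   0.08      ] [ 0.62912194 -0.09939961  0.08      ]
off [355 111  26  24 365] [ 0.431  -0.0167] ((367.39056396484375, 122.25965118408203), (16.83662986755371, 22.01209259033203), 58.392494201660156)
off [333 140  25  25 346] [ 0.4582 -0.045 ] ((344.9999694824219, 151.99998474121094), (16.086305618286133, 21.63330841064453), 56.3099365234375)
off [357 171  17  17 207] [ 0.4928 -0.0263] ((364.9230651855469, 178.88461303710938), (15.100942611694336, 15.885406494140625), 11.309932708740234)
90 100 [ 0.3501 -0.315   0.0746]
105 238 [ 0.5114 -0.3535  0.0722]
210 80 [ 0.3517 -0.1826  0.0456]
300 180 [ 0.498  -0.0981  0.0043]
400 200 [0.5292 0.0141 0.0803]
```

View pics/w1a.png

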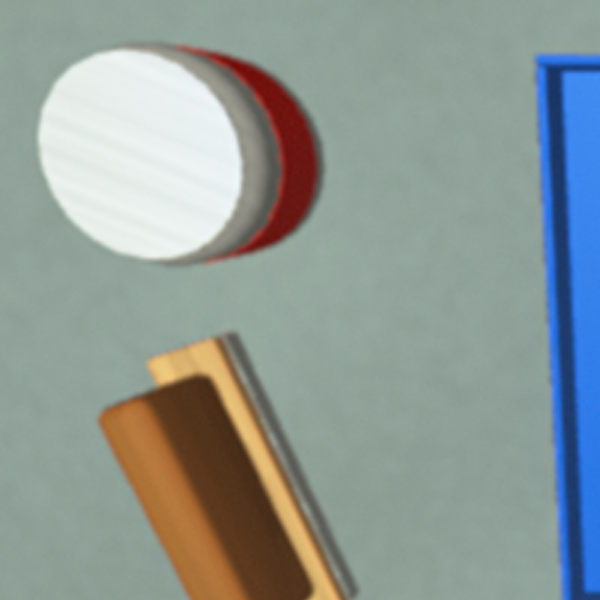

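View pics/w1b.png

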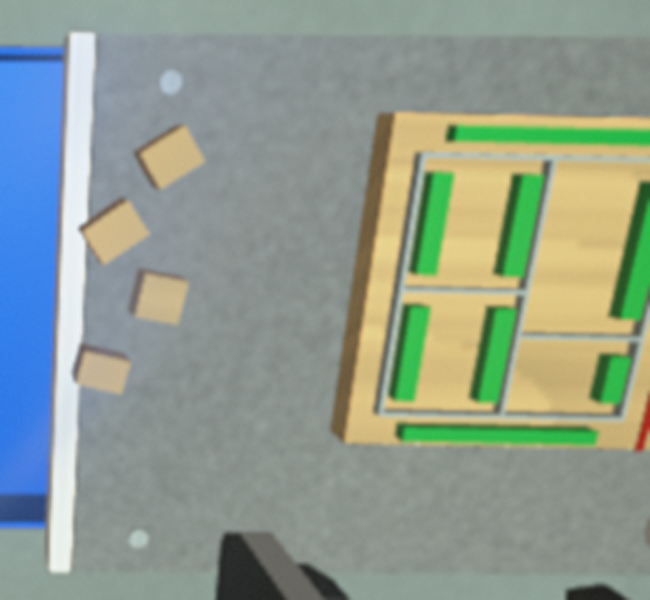

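Run:
```python
from h import *
f=load("w1.npz"); im=cv2.imread("pics/w1.png")
cv2.imwrite("pics/w1s.png",cv2.resize(im[160:290,50:160],None,fx=4.5,fy=4.5,interpolation=cv2.INTER_CUBIC))
def z(U,V): return (U+.5)/2.5-.5+300,(V+.5)/2.5-.5+60
th=np.radians(-11.0); E=np.array([.5,-.0744]); R=np.array([[np.cos(th),np.sin(th)],[-np.sin(th),np.cos(th)]])
for n,U,V,h in [("o3",105,370,.096),("dieF1",395,113,.098),("dieF2",345,440,.098),("dieB1",378,113,.08),("dieB2",332,432,.08)]:
    p=ray(f,*z(U,V),h)[:2]; print(n,p.round(4),(R@(p-E)).round(4))
```

```text
o3 [ 0.5208 -0.0577] [0.0173 0.0203]
dieF1 [0.4309 0.0791] [-0.0971  0.1375]
dieF2 [0.5755 0.0486] [0.0506 0.1351]
dieB1 [0.4309 0.0801] [-0.0973  0.1385]
dieB2 [0.5781 0.0497] [0.053  0.1367]
```

View pics/w1s.png

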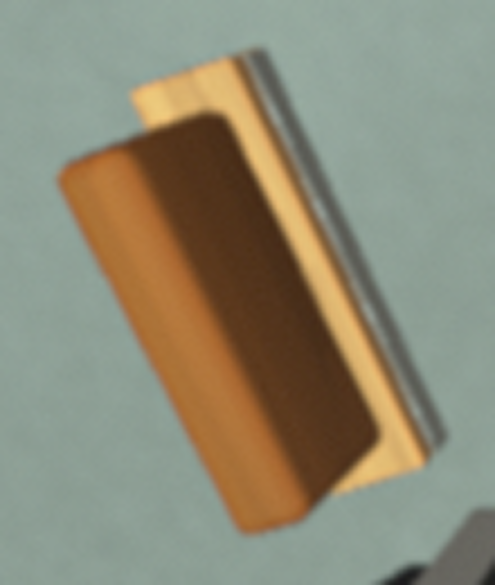

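Run:
```python
from h import *
f=load("w1.npz")
def z(U,V): return (U+.5)/4.5-.5+50,(V+.5)/4.5-.5+160
P={}
for n,U,V,h in [("g1",62,178,.082),("g2",130,150,.082),("g3",243,532,.082),("g4",308,512,.082),("f1",236,58,.022),("f2",428,465,.022),("f0",132,95,.022)]:
    p=ray(f,*z(U,V),h)[:2]; P[n]=p; print(n,p.round(4))
a=lambda p,q: np.degrees(np.arctan2(*(P[q]-P[p])[::-1]))
print(a("g1","g3"),a("g2","g4"),a("f1","f2"),np.linalg.norm(P["f2"]-P["f1"]),"gctr",(P["g1"]+P["g2"]+P["g3"]+P["g4"])/4)
t=np.radians(a("f1","f2")); n=np.array([-np.sin(t),np.cos(t)]); print("foot ctr",(P["f1"]+P["f2"])/2-n*.017)
```

```text
g1 [ 0.4524 -0.3804]
g2 [ 0.4486 -0.3601]
g3 [ 0.5601 -0.367 ]
g4 [ 0.5576 -0.347 ]
f1 [ 0.4348 -0.3567]
f2 [ 0.572  -0.3393]
f0 [ 0.4397 -0.3909]
7.073508920675386 6.838387833857138 7.201341329985575 0.13822541035143562 gctr [ 0.50465476 -0.36362038]
foot ctr [ 0.50552764 -0.36486619]
```

Run:
```python
from plant import robot
import numpy as np,cv2
pi=np.pi
y=np.radians(7.1-90)
robot.goto([.505,-.364,.16],[pi,0,y])
robot.move_straight([.505,-.364,.052],vel=.12)
print(robot.sense()["joint_pos"].round(2))
robot.grip(0.0,60)
s=robot.sense();print(s["t"],s["opening"],s["tcp_pos"],s["tcp_rot"],s["wrist_force"])
robot.move_straight([.505,-.364,.17],vel=.15)
f=robot.grab_frame("scene"); cv2.imwrite("pics/s2.png",cv2.resize(f["image"][100:300,80:400,::-1],None,fx=2.4,fy=2.4))
s=robot.sense();print(s["t"],s["opening"],s["wrist_force"])
```

```text
[-0.09  0.84  0.99  1.86 -0.87  0.95 -0.14]
6.2083 0.2736810315027801 [ 0.50497015 -0.36394672  0.05197359] [ 3.14154070e+00  1.48997498e-04 -1.44686311e+00] [-0.93449903  0.22935636 -1.71771164]
7.1917 0.2732458382084764 [-0.33537043  0.33134287 -1.97882496]
```

View pics/s2.png

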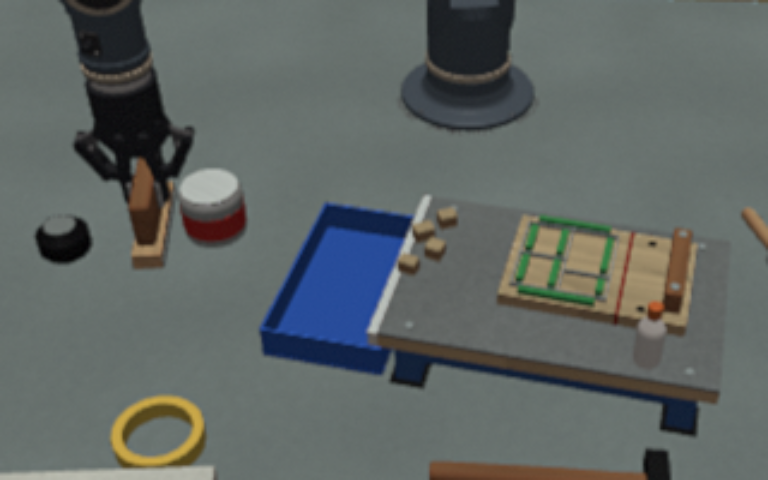

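```bash
cat >> h.py <<'E'
th=np.radians(-11.0); SX=np.array([np.cos(th),np.sin(th)]); SY=np.array([-np.sin(th),np.cos(th)]); ED=np.array([.5,-.0744])
def st(x,y): return ED+x*SX+y*SY
E
python3 - <<'E'
from plant import robot
from h import *
pi=np.pi; y=np.radians(-101)
robot.move_straight([.505,-.364,.225],vel=.2)
p=st(-.032,.092)
robot.goto([*p,.225],[pi,0,y])
print(robot.sense()["joint_pos"].round(2))
robot.move_straight([*p,.150],vel=.15)
for n in ["wrist","top","scene"]:
    f=robot.grab_frame(n); cv2.imwrite(f"pics/{n}3.png",f["image"][:,:,::-1])
s=robot.sense();print(s["t"],s["opening"],s["wrist_force"],s["tcp_pos"],p)
E
```

```text
[-1.05  0.3   1.13  2.03 -0.32  1.   -1.52]
9.8583 0.273316011805559 [ 1.03917597 -0.03743036 -2.26133242] [0.48703943 0.02184987 0.15097915] [0.48614236 0.02201559]
```

View pics/wrist3.png

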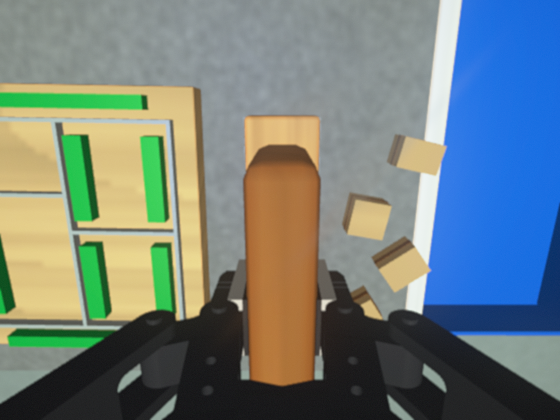

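View pics/scene3.png

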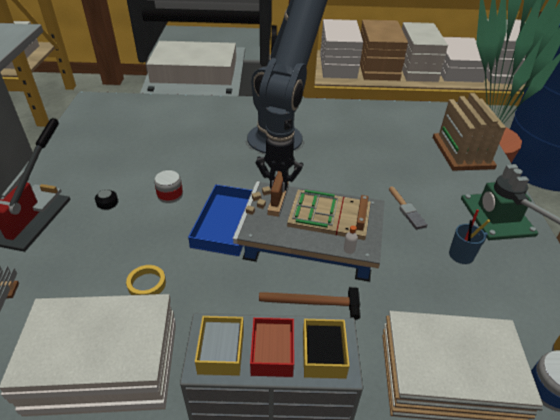

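Run:
```python
from plant import robot
from h import *
p=st(-.032,.092)
c=robot.move_straight([*p,.130],vel=.03,contact_N=4)
z=robot.sense()["tcp_pos"][2]; print(c,z,robot.sense()["wrist_force"])
robot.move_straight([*p,z+.0015],vel=.03)
robot.move_straight([*st(-.032,-.010),z+.0015],vel=.07)
robot.sleep(.3)
s=robot.sense();print(s["t"],s["opening"],s["wrist_force"],s["tcp_pos"])
for n in ["wrist","scene"]:
    f=robot.grab_frame(n); cv2.imwrite(f"pics/{n}4.png",f["image"][:,:,::-1])
cv2.imwrite("pics/scene4z.png",cv2.resize(f["image"][160:285,130:390,::-1],None,fx=3,fy=3,interpolation=cv2.INTER_CUBIC))
```

```text
True 0.13187259776925792 [-1.75389297 -0.04351533  4.27570947]
12.6083 0.2775700025016017 [-0.18017651  0.36106828 -2.84556457] [ 0.46669779 -0.07793317  0.13334958]
```

View pics/wrist4.png

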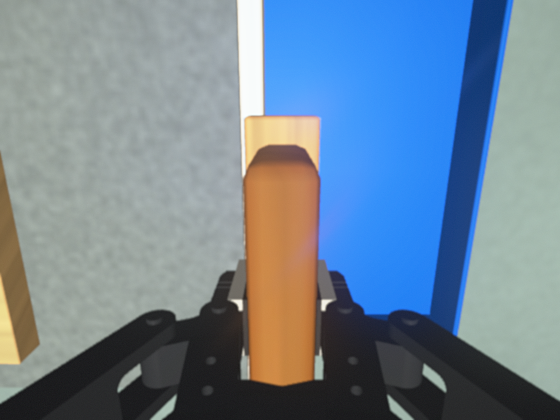

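View pics/scene4z.png

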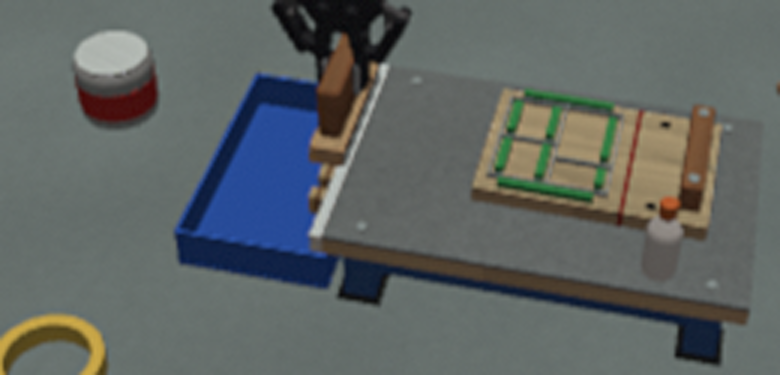

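Run:
```python
from plant import robot
from h import *
robot.move_straight([*st(-.032,-.030),.24],vel=.2)
print(robot.sense()["t"])
out=[]
for n in ["wrist","scene","top"]:
    f=robot.grab_frame(n); np.savez(f"{n}5.npz",**f); cv2.imwrite(f"pics/{n}5.png",f["image"][:,:,::-1])
    if n=="scene": cv2.imwrite("pics/scene5z.png",cv2.resize(f["image"][160:285,130:390,::-1],None,fx=3,fy=3,interpolation=cv2.INTER_CUBIC))
```

```text
13.4
```

View pics/wrist5.png

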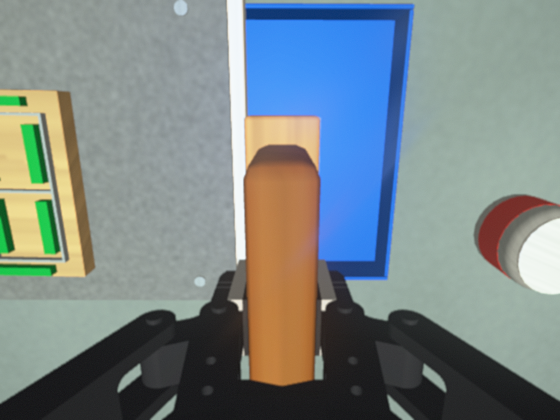

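View pics/scene5z.png

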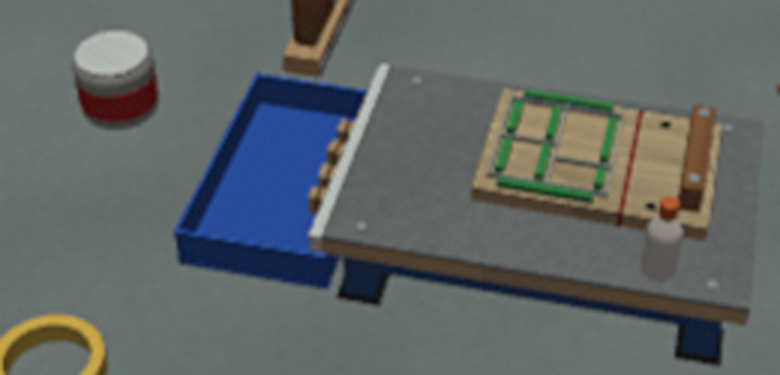

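Run:
```python
from h import *
f=load("scene5.npz"); W=world(f)
hsv=cv2.cvtColor(f["image"],cv2.COLOR_RGB2HSV); m=((hsv[...,0]<30)&(hsv[...,1]>70)&(hsv[...,2]>60)).astype(np.uint8)
m[:198]=0;m[232:]=0;m[:,:230]=0;m[:,250:]=0
n,l,s,c=cv2.connectedComponentsWithStats(m)
for k in range(1,n):
    P=W[l==k]; med=np.median(P,0); d=med[:2]-ED
    print(s[k],med.round(4),P[:,2].min().round(3),P[:,2].max().round(3),"stand xy",(d@SX).round(4),(d@SY).round(4))
cv2.imwrite("pics/s5zz.png",cv2.resize(f["image"][190:240,215:265,::-1],None,fx=10,fy=10,interpolation=cv2.INTER_CUBIC))
```

```text
[233 201  15  29  86] [ 0.4615 -0.095   0.0246] 0.009 0.971 stand xy -0.0338 -0.0276
```

View pics/s5zz.png

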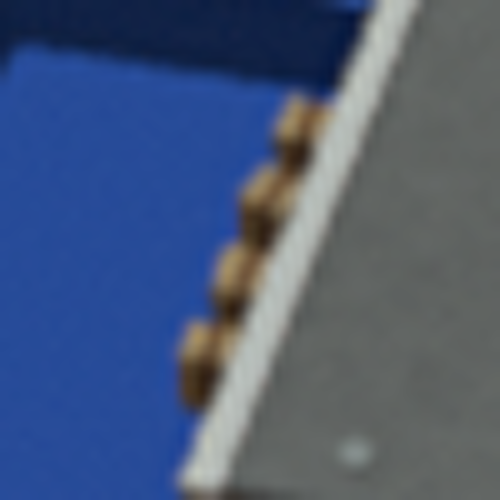

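Run:
```python
from plant import robot
from h import *
pi=np.pi;y=np.radians(7.1-90)
robot.goto([.505,-.364,.18],[pi,0,y])
robot.move_straight([.505,-.364,.06],vel=.15)
c=robot.move_straight([.505,-.364,.0495],vel=.03,contact_N=4)
s=robot.sense();print(c,s["t"],s["tcp_pos"],s["wrist_force"])
robot.grip(1.0); robot.sleep(.3)
robot.move_straight([.505,-.364,.19],vel=.15)
print(robot.sense()["t"])
f=robot.grab_frame("wrist"); cv2.imwrite("pics/w6.png",f["image"][:,:,::-1])
robot.goto([*st(.0,.22),.33],[pi,0,np.radians(79)])
print(robot.sense()["t"],robot.sense()["joint_pos"].round(2))
for n in ["wrist","scene","top"]:
    f=robot.grab_frame(n); np.savez(f"{n}7.npz",**f); cv2.imwrite(f"pics/{n}7.png",f["image"][:,:,::-1])
```

```text
True 15.9167 [ 0.5056671  -0.36461851  0.05184601] [-0.2116258   0.1176164   4.50634481]
17.9167
19.8667 [-0.65  0.22  0.39  1.71 -0.09  1.23  1.14]
```

View pics/scene7.png

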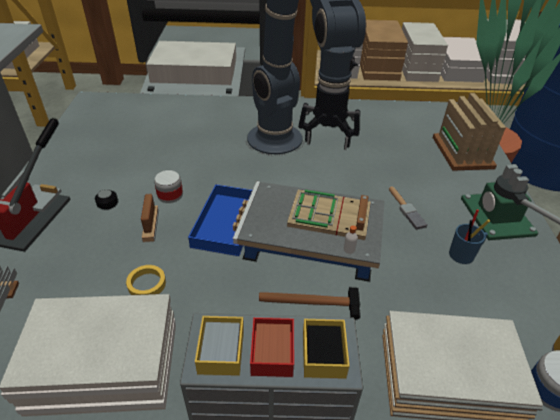

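View pics/wrist7.png

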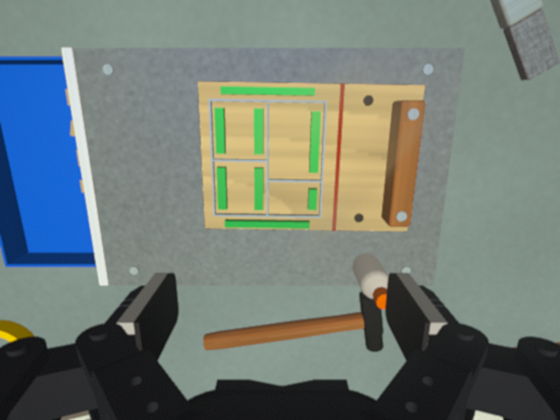

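View pics/w6.png

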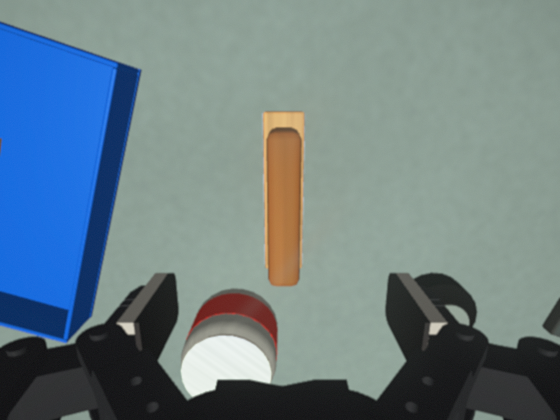

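```bash
cat > meas.py <<'E'
from h import *
def fit(P):
    vx,vy,x,y=cv2.fitLine(np.array(P,np.float32),cv2.DIST_HUBER,0,.001,.001).ravel()
    if vx<0: vx,vy=-vx,-vy
    return np.array([x,y]),np.array([vx,vy])
def meas(f,edge_box,red_box,reverse=False):
    im=f["image"].astype(int); hsv=cv2.cvtColor(f["image"],cv2.COLOR_RGB2HSV).astype(int)
    r=(((hsv[...,0]<6)|(hsv[...,0]>172))&(hsv[...,1]>140)&(hsv[...,2]>60))
    u0,u1,v0,v1=red_box; P=[]
    for v in range(v0,v1):
        u=np.nonzero(r[v,u0:u1])[0]
        if len(u): P.append(ray(f,u0+u.mean(),v,.098)[:2])
    L=fit(P)
    u0,u1,v0,v1=edge_box; P=[]
    for v in range(v0,v1):
        u=np.nonzero(im[v,u0:u1].min(1)>150)[0]
        if len(u): P.append(ray(f,u0+(u.max()+.5 if reverse else u.min()-.5),v,.08)[:2])
    E=fit(P)
    return L,E
E
python3 - <<'E'
from meas import *
f=load("wrist7.npz"); im=f["image"]
L,E=meas(f,(55,110,60,280),(330,350,86,228))
a=lambda d: np.degrees(np.arctan2(d[1],d[0]))
print("line",L,a(L[1]),"edge",E,a(E[1]))
n=np.array([-E[1][1],E[1][0]]); print("dist",(L[0]-E[0])@n)
hsv=cv2.cvtColor(im,cv2.COLOR_RGB2HSV).astype(int)
cv2.imwrite("pics/w7b.png",cv2.resize(im[70:240,320:440,::-1],None,fx=3.5,fy=3.5,interpolation=cv2.INTER_CUBIC))
E
```

```text
line (array([0.51164484, 0.20503655], dtype=float32), array([ 0.9775147 , -0.21086746], dtype=float32)) -12.173192 edge (array([ 0.5177454 , -0.07762444], dtype=float32), array([ 0.98111236, -0.19343863], dtype=float32)) -11.153526
dist 0.27614212
```

View pics/w7b.png

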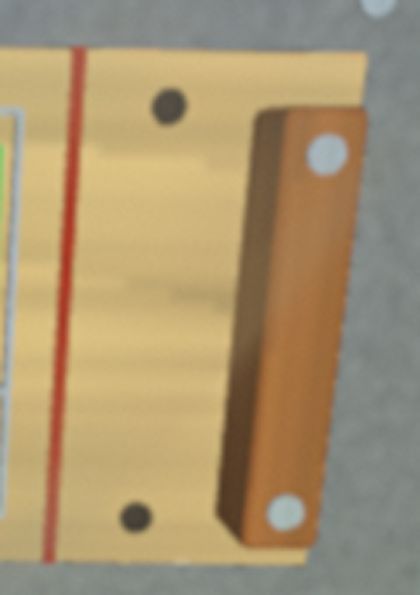

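Run:
```python
from meas import *
f=load("wrist7.npz")
P=[]
for U,V,h in [(287,108,.13),(366,108,.13),(243,545,.13),(317,547,.13),(78,48,.098),(49,562,.098)]:
    p=ray(f,(U+.5)/3.5-.5+320,(V+.5)/3.5-.5+70,h)[:2]; P.append(p); print(p.round(4))
print("batten",np.mean(P[:4],0),"line mid",np.mean(P[4:],0))
g=load("scene7.npz"); 
for n,q in [("bat",[*np.mean(P[:4],0),.13]),("linea",[*P[4],.098]),("lineb",[*P[5],.098])]: print(n,proj(g,q),proj(load("top0.npz"),q))
```

```text
[0.4854 0.2605]
[0.4893 0.2802]
[0.6002 0.2367]
[0.6048 0.2571]
[0.4598 0.2158]
[0.6065 0.1851]
batten [0.54496216 0.25860747] line mid [0.53314526 0.20041487]
bat [362.22782652 208.35729222] [222.29810259 218.42938919]
linea [343.00348672 197.21596585] [234.5769441  242.75804811]
lineb [336.42036773 231.11219396] [243.52136783 203.69182664]
```

Run:
```python
from plant import robot
from h import *
pi=np.pi;y=np.radians(77.8)
b=[.545,.2588]
robot.goto([*b,.19],[pi,0,y])
print(robot.sense()["joint_pos"].round(2))
c=robot.move_straight([*b,.114],vel=.1,contact_N=6)
s=robot.sense();print(c,s["tcp_pos"],s["wrist_force"])
robot.grip(0.0,60)
s=robot.sense();print(s["t"],s["opening"],s["tcp_pos"],s["wrist_force"],s["torque"])
f=robot.grab_frame("wrist"); cv2.imwrite("pics/w8.png",f["image"][:,:,::-1]);np.savez("w8.npz",**f)
```

```text
[-0.75  0.41  0.32  1.78 -0.15  0.97  0.98]
False [0.54558372 0.25894996 0.11469856] [ 1.03319768 -0.93308187  0.06115285]
22.2833 0.2420987730810259 [0.54530682 0.25916943 0.11438416] [-0.13660769  0.87179627  1.7647642 ] [0.11597043 0.0343135  0.0104545 ]
```

View pics/w8.png

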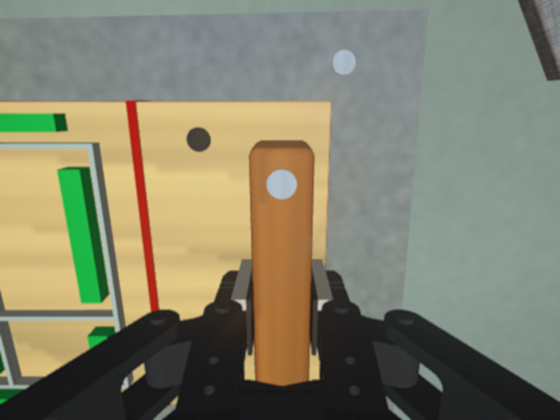

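Run:
```python
from plant import robot
from h import *
p=robot.sense()["tcp_pos"]
c=robot.move_straight([.5453,.2590,.104],vel=.01,contact_N=9)
s=robot.sense();print(c,s["t"],s["tcp_pos"],s["wrist_force"],s["torque"])
robot.sleep(.2);s=robot.sense();print(s["tcp_pos"],s["wrist_force"])
```

```text
True 22.6583 [0.54531549 0.25920132 0.11438062] [-0.64678698  0.75004206  3.1494884 ] [0.0093508  0.04589291 0.01725324]
[0.54528519 0.25923531 0.11436725] [0.17735257 0.05125241 3.71644343]
```

Run:
```python
from plant import robot
from h import *
for z in (.1138,.1130):
    robot.move_straight([.5453,.2590,z],vel=.01); robot.sleep(.1)
    s=robot.sense();print(z,s["t"],s["tcp_pos"],s["wrist_force"],s["torque"])
```

```text
0.1138 23.2083 [0.54531166 0.25917634 0.11437379] [-1.08369163  0.14269972  6.31590749] [-0.11513113  0.26846585  0.00922338]
0.113 23.5583 [0.54528282 0.25919523 0.11432073] [-4.25504883 -0.30528275 12.33335972] [-0.29732009  0.62949445  0.02060269]
```

Run:
```python
from plant import robot
from h import *
pi=np.pi
t=np.radians(-11.1); sy=np.array([-np.sin(t),np.cos(t)])
p=np.array([.5453,.2590])
for d,yaw in [(.04,77.8),(.236,78.9)]:
    q=p-d*sy
    robot.move_straight([*q,.113],vel=.09,attitude=[pi,0,np.radians(yaw)])
    s=robot.sense();print(s["t"],s["tcp_pos"],q,s["wrist_force"],s["torque"],s["joint_pos"].round(2))
robot.sleep(.2); s=robot.sense();print(s["tcp_pos"],s["wrist_force"],s["tcp_rot"])
for n in ["wrist","scene","top"]:
    f=robot.grab_frame(n); np.savez(f"{n}9.npz",**f); cv2.imwrite(f"pics/{n}9.png",f["image"][:,:,::-1])
    if n=="scene": cv2.imwrite("pics/scene9z.png",cv2.resize(f["image"][160:285,130:390,::-1],None,fx=3,fy=3,interpolation=cv2.INTER_CUBIC))
```

```text
24.15 [0.53853532 0.2202895  0.11432571] [0.53759912 0.21974829] [-0.11941776 -0.1901407  10.70749965] [-0.07046018  0.22697877 -0.03084251] [-0.68  0.47  0.29  1.9  -0.18  0.8   1.07]
26.475 [0.50178132 0.03027558 0.11432247] [0.49986482 0.02741493] [1.08532216 6.48714627 8.14461718] [ 0.99389235  0.08347846 -0.08133332] [-0.41  0.36  0.32  2.08 -0.17  0.72  1.41]
[0.50177067 0.03027785 0.11432049] [0.61931567 6.61129595 8.97878848] [ 3.13844895 -0.00415775  1.37884456]
```

View pics/wrist9.png

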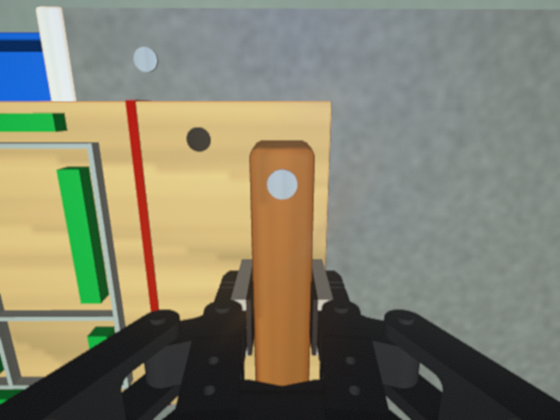

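View pics/scene9z.png

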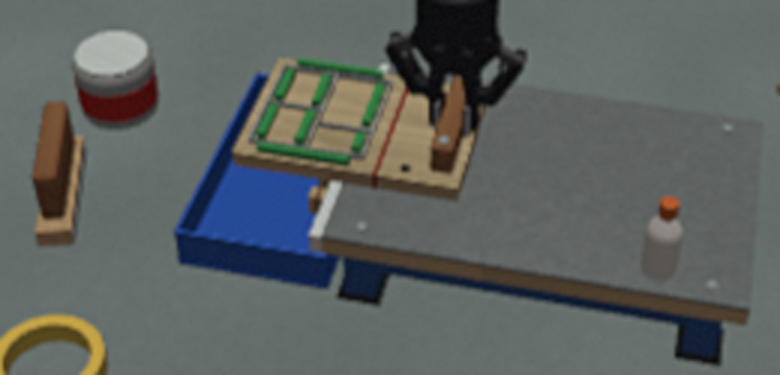

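Run:
```python
from meas import *
f=load("wrist9.npz"); im=f["image"]
L,E=meas(f,(30,90,12,98),(115,170,103,305))
a=lambda d: np.degrees(np.arctan2(d[1],d[0]))
n=np.array([-np.sin(np.radians(-11.1)),np.cos(np.radians(-11.1))]); print(L,E,a(L[1]),a(E[1]),"dist",(L[0]-E[0])@n,(L[0]-ED)@n)
# scene: line/edge side picks
g=load("scene9.npz")
z=lambda U,V:((U+.5)/3-.5+130,(V+.5)/3-.5+160)
l1=ray(g,*z(405,85),.098)[:2];l2=ray(g,*z(376,176),.098)[:2];e1=ray(g,*z(311,234),.08)[:2];e2=ray(g,*z(334,183),.08)[:2]
print(l1,l2,e1,e2,a(l2-l1),(l1-ED)@n,(l2-ED)@n,(e1-ED)@n,(e2-ED)@n)
```

```text
(array([ 0.45999622, -0.02298412], dtype=float32), array([ 0.9817893 , -0.18997312], dtype=float32)) (array([ 0.39050952, -0.05261869], dtype=float32), array([ 0.9827896 , -0.18472874], dtype=float32)) -10.951215 -10.645317 dist 0.042457906224609605 0.04275242280618413
[ 0.42661802 -0.01946625] [ 0.56405992 -0.04100071] [ 0.62528934 -0.09714023] [ 0.55597145 -0.08164737] -8.904732009641936 0.039778440693249276 0.04510742092472253 0.0018061318094168555 0.0036639441064748625
```

```bash
cat > fin.py <<'E'
from plant import robot
from meas import *
import sys
pi=np.pi
t=np.radians(-11.1); sy=np.array([-np.sin(t),np.cos(t)])
p=np.array([.5453,.2590])
d=float(sys.argv[1]); z=float(sys.argv[2]); tag=sys.argv[3]
q=p-d*sy
robot.move_straight([*q,z],vel=.05,attitude=[pi,0,np.radians(78.9)])
robot.sleep(.3)
s=robot.sense();print(s["t"],s["tcp_pos"],q,s["wrist_force"],s["torque"],s["tcp_rot"])
print("moved",(np.array([.5453,.25919])-s["tcp_pos"][:2])@sy)
for n in ["wrist","scene"]:
    f=robot.grab_frame(n); np.savez(f"{n}{tag}.npz",**f); cv2.imwrite(f"pics/{n}{tag}.png",f["image"][:,:,::-1])
cv2.imwrite(f"pics/scene{tag}z.png",cv2.resize(f["image"][160:285,130:390,::-1],None,fx=3,fy=3,interpolation=cv2.INTER_CUBIC))
E
python3 fin.py .2790 .112 10
```

```text
28.1333 [ 0.49499626 -0.01101412  0.1144214 ] [ 0.49158637 -0.01478065] [ 1.62458823  8.55598251 16.36402877] [ 1.52897439  0.05902042 -0.12880912] [ 3.13593299 -0.00605283  1.37900253]
moved 0.2748338959828369
```

```bash
sleep 1
```

```text
(no output)
```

View pics/wrist10.png

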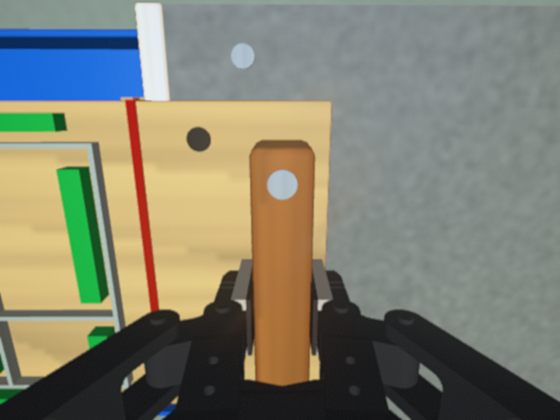

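View pics/scene10z.png

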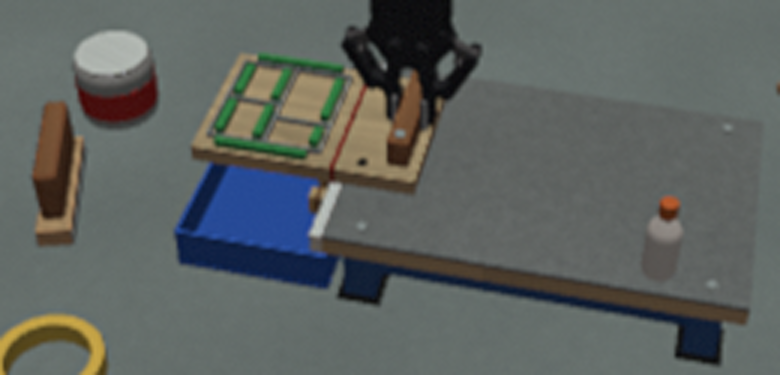

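Run:
```python
from meas import *
f=load("wrist10.npz"); im=f["image"]
L,E=meas(f,(125,180,8,94),(115,170,103,305))
a=lambda d: np.degrees(np.arctan2(d[1],d[0]))
n=np.array([-np.sin(np.radians(-11.1)),np.cos(np.radians(-11.1))]); print(L,E,a(L[1]),a(E[1]),"dist",(L[0]-E[0])@n,(L[0]-ED)@n, (L[0]-ED)@np.array([n[1],-n[0]]))
cv2.imwrite("pics/w10z.png",cv2.resize(im[0:180,80:240,::-1],None,fx=3.5,fy=3.3,interpolation=cv2.INTER_CUBIC))
g=load("scene10.npz"); cv2.imwrite("pics/s10z.png",cv2.resize(g["image"][180:250,210:290,::-1],None,fx=8,fy=8,interpolation=cv2.INTER_CUBIC))
```

```text
(array([ 0.45328137, -0.06416024], dtype=float32), array([ 0.9817851 , -0.18999466], dtype=float32)) (array([ 0.390223  , -0.05281854], dtype=float32), array([ 0.9830979 , -0.18308069], dtype=float32)) -10.952473 -10.5492525 dist 0.0010105934543691696 0.0010538367576677036 -0.047816024373933404
```

View pics/w10z.png

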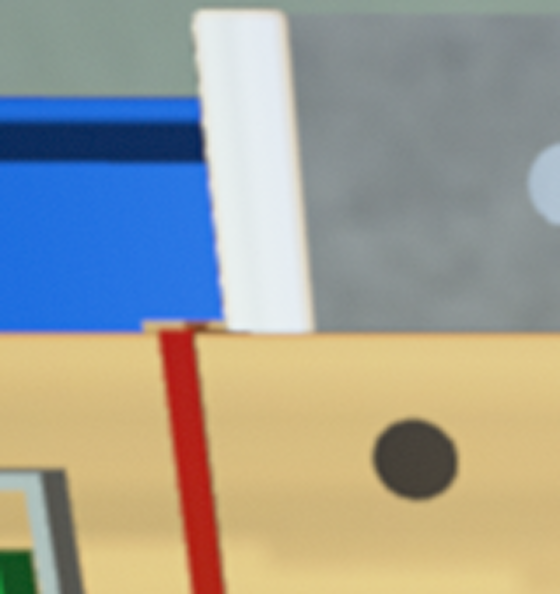

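View pics/s10z.png

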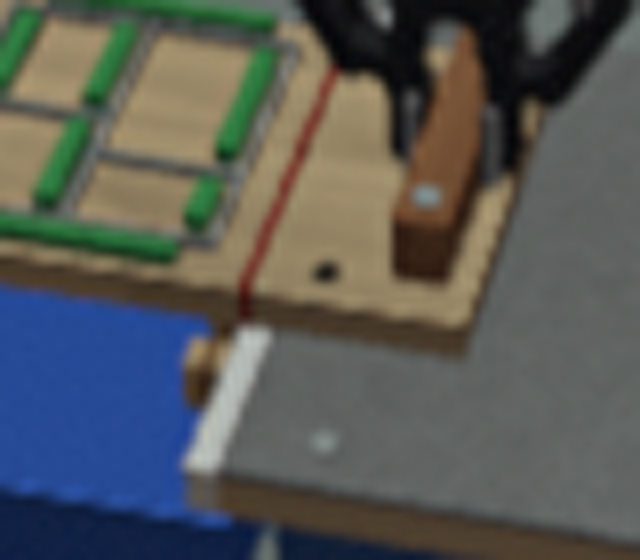

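Run:
```python
from meas import *
g=load("scene10.npz"); z=lambda U,V:((U+.5)/8-.5+210,(V+.5)/8-.5+180)
n=np.array([-np.sin(np.radians(-11.1)),np.cos(np.radians(-11.1))])
for nm,U,V,h in [("linebot",245,320,.08),("linetop",247,288,.098),("linetopfar",335,72,.098),("edge1",240,335,.08),("edge2",187,468,.08)]:
    p=ray(g,*z(U,V),h)[:2]; print(nm,p,(p-ED)@n)
im=g["image"]; cv2.imwrite("pics/s10zz.png",cv2.resize(im[208:245,228:250,::-1],None,fx=16,fy=16,interpolation=cv2.INTER_NEAREST))
f=load("wrist10.npz"); cv2.imwrite("pics/w10zz.png",cv2.resize(f["image"][85:115,110:160,::-1],None,fx=16,fy=16,interpolation=cv2.INTER_NEAREST))
```

```text
linebot [ 0.5514296  -0.08433409] 0.00015307736367268718
linetop [ 0.55420829 -0.08278405] 0.0022090817318557096
linetopfar [ 0.43117232 -0.0593693 ] 0.0014986710083043607
edge1 [ 0.55936743 -0.08547124] 0.0005654062334579293
edge2 [ 0.6268622 -0.0980794] 0.0011873403872662905
```

View pics/s10zz.png

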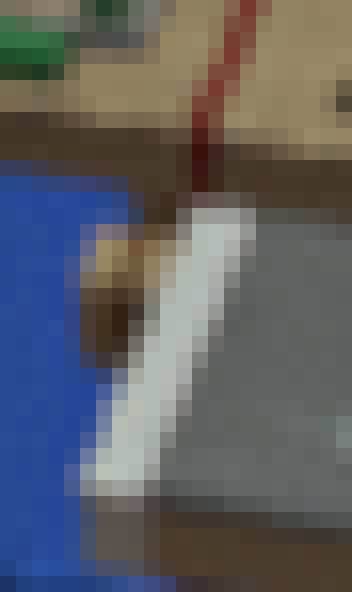

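View pics/w10zz.png

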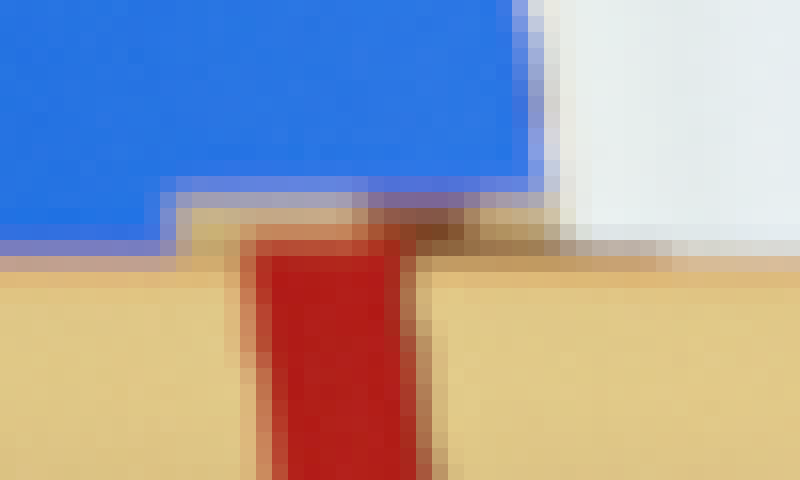

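Run:
```python
from plant import robot
s=robot.sense(); print(s["t"],s["tcp_pos"],s["wrist_force"],abs(s["joint_velocities"]).max())
robot.close_job()
```

```text
28.2333 [ 0.49501338 -0.01098103  0.11441615] [ 1.72100093  9.05393983 15.43631639] 0.0012992885026974737
the job is handed in; nothing more can be done
```

The job is handed in after about 28 s of the 67 s allowed. I don't have the verdict, since the hand-in reports none.

- **Offcuts:** I swept all four over the aluminium edge with the scraper. A scene view from before the die was moved shows them lying in the tray, about 28 mm beyond the edge. I did not count all four again at the end, because the die now hides most of them.
- **Scraper:** It stands upright at its original spot on the bench. Pictures taken after I let go and at the end both show this.
- **Die:** I slid it about 275 mm along the deck, gripped on its batten and pressed down, and turned it about 1.1° to line up with the edge.
- **Final checks on the line:** Three measurements put it between 0 and about 2 mm behind the edge: about 1 mm by wrist camera, 0–2 mm by scene camera and about 1.2 mm from the distance moved. The limit is 6 mm. The line is parallel within about 0.5°.
- **Final checks on the hold:** The last reading showed about 15 N of downward push, the arm at rest, and the tool at the same height as at the start of the slide. I did not measure the die's level directly; the tool itself had tilted only about 0.4°.

One check disagreed at first. A wrist close-up seemed to put the line about 2 mm past the edge, but I had mistaken an offcut in the tray for the side of the die.

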